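# Turn a wax mould and its board upside down in the turnover stand

### The arm

A 6-joint arm with a two-finger parallel gripper is mounted at the origin on the work surface. World frame = base frame: x ahead of the robot, y to its left, z up, the work surface at z = 0. Lengths are in mm, angles in degrees, forces in N, time in s.
With the tool pointing down it reaches from about 300 to 850 mm from the base axis. Payload 4.2 kg.
Tool frame: the origin (TCP) lies midway between the tips of the shut fingers; the grasp point (between the pads) lies 19 mm behind it (env.grip_point_offset is the distance from the TCP to the grasp point, in mm); z points along the fingers, x is the direction in which the jaws open and shut, and the axes are right-handed (so a half turn about z gives the same grasp; the last joint's range is limited). The gripper opens to 91 mm and grips with 3 to 60 N. Pads are 32 mm wide; open, the fingers measure 118 mm over their backs; the gripper's body (76 mm by 178 mm) begins 60 mm behind the grasp point.
Start: joints at [70.875, 18.312, 89.639, -0, 72.044, -1.146], TCP at [177.491, 546.937, 213.976] pointing down, gripper open.
Joint ranges: [-177.97, 177.97], [-48.28, 115.42], [12.27, 149.76], [-77.06, 257.06], [2.81, 150.46], [-146.56, 146.56]. Speed limits (degrees/s): [147.25, 147.25, 180, 180, 180, 180].

### API

Orientations are given as [roll, pitch, yaw] about the fixed x, y, z axes, in that order (R = Rz(yaw) Ry(pitch) Rx(roll)).
In Python, from workcell import env gives the robot as it stands.
- The arm moves only by the shell command python3 -m pendant 'ROWS' [FORCE]. ROWS is JSON, a list of rows, each an object with "xyz": the shift along the tool's x, y, z in m, a list of three; "roll": the turn about the tool's z in degrees; "jaw": the closure, from 0 (fully open) to 1 (shut). A call has exactly 8 rows; each row is the pose to reach, as a shift and turn from the pose commanded when the call began, along the tool's axes at that moment; what a row does not reach only later rows make up. A row lasts 1/8 s, in which the tool goes at most 62.5 mm and 10.7 degrees, less where a joint would pass 70% of its speed; a pose out of reach is approached as far as the arm can. A call with a gripper value outside its range is refused whole. The fingers move at their own pace and stop on an object; FORCE is the grip in N (left out, the last holds). Time passes only in rows, so rows that repeat a pose let the fingers close, or fill a call up. It gives the time, the measured TCP pose, the force and the opening at its end, in the units of the state.
- env.state(): the state, without advancing time (a new reading comes with each control period).
- env.grab_frame(name): name is "side" or "top" or "wrist"; returns (picture, depth): 420x560x3 uint8, blue, green, red; 420x560 float32, mm along the optical axis (not along the pixel's ray), 0 where there is no reading.
- env.camera_params(name): a dict with "camera_matrix" (3x3 intrinsics, pixels), "cam_to_world" (4x4, takes a point from camera to world coordinates); the wrist camera has in their place "hand_eye" (4x4, takes a point from camera to tool coordinates, whose origin is the TCP and whose axes are the tool frame's). Camera axes: x right, y up, looking along -z (the intrinsics and any distortion apply to the point x, -y, -z); pixel columns grow to the right and rows downward; lengths in mm; the calibration is good to about 2 mm. A picture is of the moment at which its call begins: read the wrist's pose just before it. camera_params takes no time and is no camera call.
- env.job_done(): hands the job in, once; it reports no verdict.
The state is a dict: "time_s": time; "qpos": joint angles; "qvel": joint speeds; "effort": joint torques, N m; "ee_pos": TCP position; "ee_rot": TCP orientation; "force": force on the tool from outside, world axes, zero at the start; "torque": the same for the moment, N m; "gripper_width": finger opening in mm.
Only numpy, scipy, OpenCV 4.12 (cv2) and the standard library are available. Lean on these libraries where they do the work, as an engineer would, in place of code of your own. Each camera call takes 0.05 s, during which the arm holds its last target. There are 200 camera calls.

### The job

Pick up the lime-green wax mould by its tongue, with the turn-out board lying on it, and slide it into the open cage of the turnover stand, right way up, its body fully inside and its tongue sticking out. Let go, then swing the crank over half a turn to its stop, so that board and mould are inverted together and the mould lies upside down on its board, still in the cage. Do not let the board fall off the mould, and leave the grey mould alone.

Things in the scene. Friction and masses are not known exactly. Their poses are not given: they have to be found in the camera images.
- lime_mould_mid (a point): Lime-green mould: block 70 (x) x 80 (y) x 30 (z) mm, with a tongue 24 mm wide (x), 30 mm high, sticking out 60 mm from its -y face (y = -40 to -100 mm). Point: centre of the block, half-way up, 15 mm above the table at the start, z up. Grip the tongue, best 75 mm from this point along -y. With its board about 0.2 kg.
- lime_board_mid (a point): Pale wooden turn-out board, 62 (x) x 72 (y) x 12 (z) mm, loose, centred on the lime-green mould's block, whose rim shows round it. Point: its centre, half-way up; axes as the mould's. The pair is 42 mm high.
- cage_mid (a point): Aluminium cage of the turnover stand: slippery sleeve, open mouth at -y, 92 mm wide (x), 54 high (z) inside, walls 4. Point: on its turning axis (y), 120 mm above the table, where the block's middle belongs; mouth 38 mm off along -y, end wall 45 along +y, floor 27 below. z up at the start. Cage and crank turn 180 degrees between stops about +y; friction (about 4 N at the crank) holds them.
- crank_grip (a point): Black round crank handle, 16 mm thick, 87 long, parallel to the cage's y and fixed to the cage, so it turns in the hand. Point: on its axis, 52 mm from the crank arm, at (-90, 165, 0) mm in the cage's frame. Starts level with the turning axis on the -x side, swings up and over to the +x side. The post between cage and crank is 142 mm high.
- grey_mould_mid (a point): Grey mould of the same shape and size, with its own board on it: a bystander, to be left alone. Point and axes as for the lime-green one.
There are look-alikes about, which are no part of the job. Leave any black or turquoise look-alike of the part that bears lime_board_mid alone.

How it is judged:
By the outcome, as a careful person would: the job done as asked, in the order asked, and still so for the second after the job is handed in, with the robot touching nothing.
It also fails if it takes over 64 s, if anything falls off the work surface, if the arm or the gripper's body presses on something with over 40 N, if the wrist force passes 120 N, or if a joint passes its speed limit or range.

## Working session

There is one attempt and no reset: what is moved stays moved. The work goes in short steps, Python scripts to look and compute and a shell command to move; the robot and the scene stay as the last step left them, time stands still between calls to the robot, and variables do not carry over. Pictures are saved under pics/ and viewed, about 8 in all and at most 12, crops included, and the job is handed in when it is done.

```bash
ls; mkdir -p pics; cat > h.py <<'E'
import numpy as np, cv2
from scipy.spatial.transform import Rotation as R
from workcell import env
def snap(n,f):
    s=env.state(); p,d=env.grab_frame(n); cv2.imwrite(f'pics/{f}.png',p)
    c=env.camera_params(n); K=np.array(c['camera_matrix'])
    if n=='wrist':
        T=np.eye(4); T[:3,:3]=R.from_euler('xyz',s['ee_rot'],degrees=True).as_matrix(); T[:3,3]=s['ee_pos']; T=T@np.array(c['hand_eye'])
    else: T=np.array(c['cam_to_world'])
    np.savez(f'pics/{f}.npz',d=d,K=K,T=T,p=p)
    return p,d
def load(f):
    z=np.load(f'pics/{f}.npz'); return z['p'],z['d'],z['K'],z['T']
def cloud(f):
    p,d,K,T=load(f); v,u=np.mgrid[:d.shape[0],:d.shape[1]]
    X=np.stack([(u-K[0,2])/K[0,0]*d,-(v-K[1,2])/K[1,1]*d,-d],-1)
    W=X@T[:3,:3].T+T[:3,3]; W[d==0]=np.nan; return p,W
E
python3 - <<'E'
from h import *
print(env.state())
for n in('side','top'):
    snap(n,n+'0'); print({k:np.round(v,2).tolist() if not isinstance(v,str) else v for k,v in env.camera_params(n).items()})
E
```

```text
pics
{'time_s': 0.0, 'qpos': array([ 7.08745515e+01,  1.83540488e+01,  8.97063728e+01, -1.70216462e-03,
        7.20420332e+01, -1.14642075e+00]), 'qvel': array([-0.08543917, -0.0444363 ,  0.04202738,  0.1104605 ,  0.1383192 ,
        0.06444015]), 'effort': array([-7.27859588e-04, -4.12471819e+01, -2.31971955e+01,  7.28625432e-02,
        4.57001023e-02, -1.29294499e-04]), 'ee_pos': array([177.33626194, 546.4526809 , 213.09635437]), 'ee_rot': array([-1.79999568e+02,  1.02466608e-01,  7.20214989e+01]), 'force': array([ 0.52233835,  0.49434963, -0.79012293]), 'torque': array([-0.03884429,  0.03970815,  0.00597131]), 'gripper_width': 91.14458736409517}
{'camera_matrix': [[543.85, 0.0, 283.99], [0.0, 543.85, 206.3], [0.0, 0.0, 1.0]], 'cam_to_world': [[0.87, 0.35, -0.33, 70.33], [-0.49, 0.63, -0.61, -818.18], [-0.01, 0.7, 0.72, 997.45], [0.0, 0.0, 0.0, 1.0]]}
{'camera_matrix': [[393.69, 0.0, 282.27], [0.0, 393.69, 208.69], [0.0, 0.0, 1.0]], 'cam_to_world': [[-0.01, 0.99, -0.15, 337.93], [-1.0, -0.01, -0.03, -50.14], [-0.03, 0.15, 0.99, 1061.79], [0.0, 0.0, 0.0, 1.0]]}
```

View pics/top0.png

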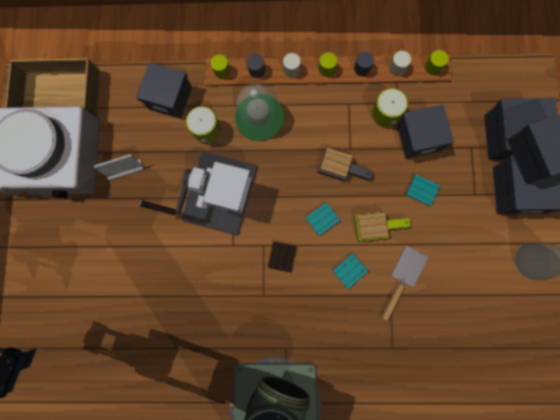

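View pics/side0.png

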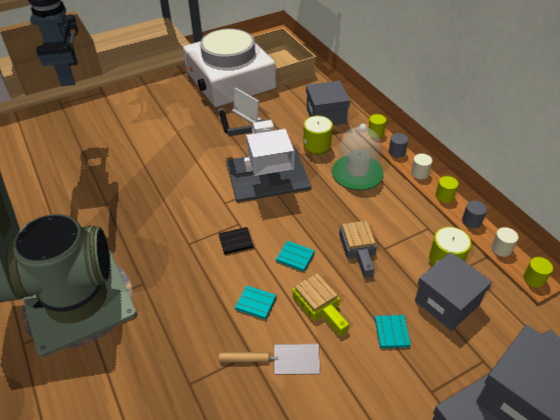

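Top view: lime mould at (372,226), with its tongue to the right (400,224). Cage top is at (228,187), post at about (195,182), crank handle at (158,208). The grey mould is at (338,163). Next I'll measure from depth.

```bash
python3 - <<'E'
from h import *
def rect(P,n):
    P=P[:,:2].astype(np.float32); r=cv2.minAreaRect(P); print(n,len(P),np.round(r[0],1),np.round(r[1],1),round(r[2],1))
    print('  box',np.round(cv2.boxPoints(r)).tolist())
for f in('top0','side0'):
    p,W=cloud(f); hsv=cv2.cvtColor(p,cv2.COLOR_BGR2HSV); z=W[...,2]
    x,y=W[...,0],W[...,1]
    print(f,'table z',np.nanmedian(z[(np.abs(x-350)<60)&(np.abs(y-0)<40)]))
    # rough centre of lime
    lime=(hsv[...,0]>25)&(hsv[...,0]<45)&(hsv[...,1]>180)&(hsv[...,2]>60)&(z<60)
    u0,v0=(372,226) if f=='top0' else (318,297)
    c=W[v0,u0]; print('lime c',c)
    near=np.hypot(x-c[0],y-c[1])<140
    m=lime&near; rect(W[m&(z>20)],'lime top')
    near2=np.hypot(x-c[0],y-c[1])<60
    m=near2&(z>36)&(z<50); rect(W[m],'board'); print(np.nanmedian(z[m]))
    u0,v0=(228,187) if f=='top0' else (268,150)
    c=W[v0,u0]; print('cage c',c)
    m=(np.hypot(x-c[0],y-c[1])<90)&(z>145)&(z<158); rect(W[m],'cage top'); print(np.nanmedian(z[m]))
    m=(hsv[...,2]<60)&(z>95)&(z<160)&(np.hypot(x-c[0],y-c[1])<280)&(y>c[1]+90)
    if m.sum()>5: rect(W[m],'handle?'); print(np.nanpercentile(z[m],[5,50,95]))
E
python3 - <<'E'
import cv2
a=cv2.imread('pics/top0.png')[130:260,130:430]; cv2.imwrite('pics/c1.png',cv2.resize(a,None,fx=2.66,fy=2.66,interpolation=2))
E
```

```text
top0 table z 2.387574461759982
lime c [ 449.78363664 -255.69216536   37.02540916]
lime top 300 [ 442.9 -284.1] [143.   64.9] 86.2
  box [[406.0, -353.0], [471.0, -358.0], [480.0, -215.0], [415.0, -211.0]]
board 673 [ 451.9 -257. ] [62.  72.3] 5.6
  box [[418.0, -224.0], [425.0, -296.0], [486.0, -290.0], [479.0, -218.0]]
42.24155982384855
cage c [533.63400667 103.0522975  149.89310195]
cage top 1742 [543.  127.3] [128.  100.8] 75.0
  box [[478.0, 79.0], [575.0, 52.0], [608.0, 176.0], [511.0, 202.0]]
151.54178570395936
handle? 362 [510.8 244. ] [ 76.  148.9] 31.6
  box [[439.0, 287.0], [517.0, 161.0], [582.0, 201.0], [504.0, 327.0]]
[121.30290063 127.94984179 139.88449685]
side0 table z 2.6735250968673085
lime c [ 448.07606934 -274.62101178   42.40749724]
lime top 602 [ 449.6 -284.7] [ 64.1 144.6] 27.0
  box [[388.0, -235.0], [454.0, -364.0], [511.0, -335.0], [445.0, -206.0]]
board 858 [ 451.9 -256.8] [64.9 74. ] 6.4
  box [[416.0, -224.0], [424.0, -297.0], [488.0, -290.0], [480.0, -216.0]]
42.34228019135969
cage c [521.55479648  83.16359605 151.9968142 ]
cage top 1010 [539.4 115.1] [108.5 100.6] 74.8
  box [[477.0, 76.0], [574.0, 49.0], [602.0, 154.0], [505.0, 181.0]]
151.3957313260551
handle? 227 [496.8 261.2] [ 56.  120.8] 13.1
  box [[456.0, 314.0], [483.0, 196.0], [538.0, 209.0], [510.0, 326.0]]
[114.76183632 125.16266619 130.28065796]
```

View pics/c1.png

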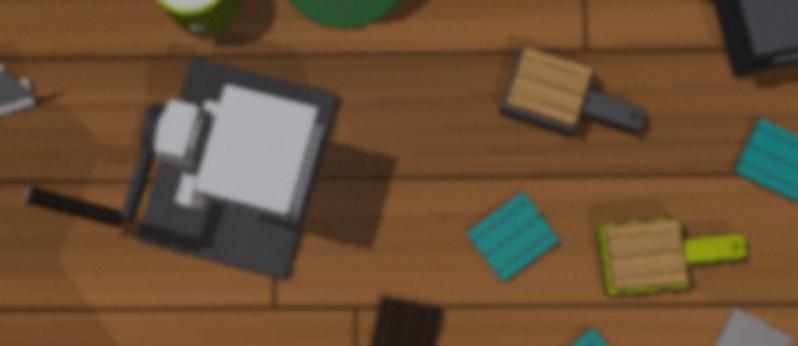

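```bash
python3 - <<'E'
from h import *
a=np.radians(-15); ex=np.array([np.cos(a),np.sin(a)]); ey=np.array([-np.sin(a),np.cos(a)])
for f in('top0','side0'):
    p,W=cloud(f); D=W[...,:2]-[535.8,101.2]; X=D@ex; Y=D@ey; Z=W[...,2]
    roof=(Z>147)&(Z<156)&(abs(X)<60)&(Y>-60)&(Y<80)
    print(f,'roof X',np.percentile(X[roof],[1,50,99]),'Y',np.percentile(Y[roof],[1,50,99]))
    for y in range(-50,80,10):
        m=roof&(abs(Y-y)<5); print(y,m.sum(),np.round(np.percentile(X[m],[2,98]),1) if m.sum() else '')
    h=(abs(X+90)<25)&(Y>125)&(Y<215)&(Z>100)&(Z<145)
    print('handle',h.sum(),np.median(X[h]),np.percentile(Y[h],[2,98]),np.percentile(Z[h],[50,95]))
E
python3 -m pendant '[{"xyz":[-0.02,0.015,0],"roll":10,"jaw":0},{"xyz":[-0.065,0.047,0],"roll":20,"jaw":0},{"xyz":[-0.113,0.082,0],"roll":30,"jaw":0},{"xyz":[-0.161,0.116,0],"roll":40,"jaw":0},{"xyz":[-0.210,0.151,0],"roll":50,"jaw":0},{"xyz":[-0.258,0.186,0],"roll":60,"jaw":0},{"xyz":[-0.306,0.221,0],"roll":66,"jaw":0},{"xyz":[-0.354,0.255,0],"roll":66,"jaw":0}]'
```

```text
top0 roof X [-49.06180635  -0.4010702   49.21259477] Y [-36.11016456  10.14317749  77.47245225]
-50 0 
-40 35 [-48.1  45.9]
-30 177 [-47.9  48.3]
-20 170 [-48.1  47.6]
-10 173 [-47.6  47.9]
0 172 [-47.7  48. ]
10 169 [-47.7  48.3]
20 169 [-47.4  48.1]
30 175 [-48.3  48. ]
40 171 [-48.  48.]
50 86 [-47.3  46.9]
60 5 [-7.8 14.1]
70 84 [-22.2  23.2]
handle 217 -89.26937885242062 [125.95077636 203.8010397 ] [126.78144282 130.51135514]
side0 roof X [-49.70272859  -0.82131805  48.65783748] Y [-37.43846096   8.59076983  77.15822096]
-50 0 
-40 49 [-49.4  44.4]
-30 109 [-49.6  48.7]
-20 111 [-47.9  46.9]
-10 113 [-47.8  47.3]
0 105 [-49.2  47.2]
10 103 [-49.4  47.9]
20 110 [-48.1  46.6]
30 105 [-48.9  47. ]
40 92 [-48.2  47.6]
50 59 [-48.7  47.1]
60 15 [-16.8  12.9]
70 58 [-24.4  22.2]
handle 121 -90.58108071637905 [126.95794168 206.75210683] [126.1980109  130.74833157]
time_s: 1.1
ee_pos: [310.9, 129.7, 213.9]
ee_rot: [-180.0, -0.0, 6.0]
force: [0.8, 0.8, 0.7]
gripper_width: 91.6
```

```bash
python3 -m pendant '[{"xyz":[0.013,0.060,0],"roll":0,"jaw":0},{"xyz":[0.026,0.120,0],"roll":0,"jaw":0},{"xyz":[0.039,0.180,0],"roll":0,"jaw":0},{"xyz":[0.052,0.240,0],"roll":0,"jaw":0},{"xyz":[0.065,0.300,0],"roll":0,"jaw":0},{"xyz":[0.078,0.360,0],"roll":0,"jaw":0},{"xyz":[0.091,0.410,0.0],"roll":0,"jaw":0},{"xyz":[0.1,0.440,0.0],"roll":0,"jaw":0}]'
python3 - <<'E'
from h import *
print(env.state()['ee_pos'],env.state()['ee_rot'])
snap('wrist','w1')
p,W=cloud('w1'); z=W[...,2]; hsv=cv2.cvtColor(p,cv2.COLOR_BGR2HSV)
near=np.hypot(W[...,0]-452,W[...,1]+285)<130
m=near&(z>36)&(z<50);r=cv2.minAreaRect(W[m][:,:2].astype(np.float32));print('board',r,np.median(z[m]))
l=near&(z>24)&(z<36)&(hsv[...,0]>25)&(hsv[...,0]<45)&(hsv[...,1]>150)
d=(W[...,:2]-[452,-257]); a=np.radians(6); X=d@[np.cos(a),np.sin(a)];Y=d@[-np.sin(a),np.cos(a)]
for y in (-95,-85,-75,-65,-55,-48):
    q=l&(abs(Y-y)<4)
    if q.sum(): print(y,q.sum(),np.percentile(X[q],[2,98]))
print('Yrange',np.percentile(Y[l],[1,99]),'zt',np.median(z[l]))
E
```

```text
time_s: 2.1
ee_pos: [456.6, -297.9, 213.1]
ee_rot: [-180.0, 0.0, 5.9]
force: [0.5, 0.3, 0.7]
gripper_width: 91.3
[ 456.57536373 -297.93937702  213.13192018] [-1.79968349e+02  4.00912719e-02  5.90518613e+00]
board ((451.97686767578125, -257.02813720703125), (62.185218811035156, 71.81422424316406), 5.7474775314331055) 41.165968106811874
-95 159 [-12.63600915   9.94778203]
-85 177 [-12.56898768   9.90013032]
-75 176 [-12.4392232   10.83027662]
-65 189 [-12.34924791  10.81161502]
-55 181 [-12.24173454  10.73490136]
-48 181 [-12.14372729  10.67108297]
Yrange [-97.91964091  39.40301958] zt 28.943513215140115
```

View pics/w1.png

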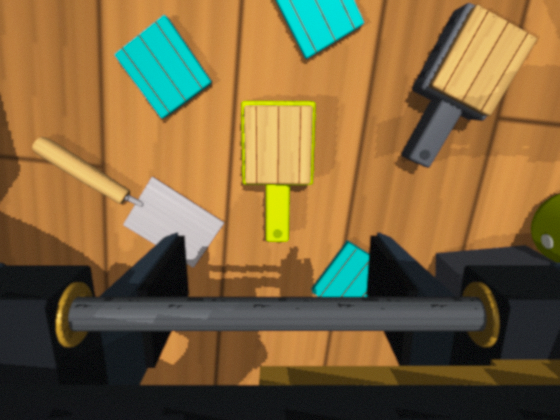

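```bash
python3 -m pendant '[{"xyz":[-0.001,0.025,0.03],"roll":0,"jaw":0.3},{"xyz":[-0.001,0.034,0.085],"roll":0,"jaw":0.45},{"xyz":[-0.001,0.034,0.14],"roll":0,"jaw":0.45},{"xyz":[-0.001,0.034,0.18],"roll":0,"jaw":0.45},{"xyz":[-0.001,0.034,0.2],"roll":0,"jaw":0.45},{"xyz":[-0.001,0.034,0.208],"roll":0,"jaw":0.45},{"xyz":[-0.001,0.034,0.208],"roll":0,"jaw":0.45},{"xyz":[-0.001,0.034,0.208],"roll":0,"jaw":0.6}]' 40
```

```text
time_s: 3.15
ee_pos: [459.6, -329.9, 7.0]
ee_rot: [179.9, -0.1, 6.0]
force: [-0.3, -0.5, 0.8]
gripper_width: 43.0
```

```bash
python3 -m pendant '[{"xyz":[0,0.001,0.003],"roll":0,"jaw":0.6},{"xyz":[0,0.001,0.003],"roll":0,"jaw":0.7},{"xyz":[0,0.001,0.003],"roll":0,"jaw":0.8},{"xyz":[0,0.001,0.003],"roll":0,"jaw":0.9},{"xyz":[0,0.001,0.003],"roll":0,"jaw":0.9},{"xyz":[0,0.001,0.003],"roll":0,"jaw":0.9},{"xyz":[0,0.001,0.003],"roll":0,"jaw":0.9},{"xyz":[0,0.001,0.003],"roll":0,"jaw":0.9}]' 40
```

```text
time_s: 4.15
ee_pos: [459.2, -330.6, 3.2]
ee_rot: [180.0, -0.0, 6.0]
force: [-1.4, 0.4, 4.6]
gripper_width: 23.8
```

```bash
python3 -m pendant '[{"xyz":[0,0,-0.003],"roll":0,"jaw":0.9},{"xyz":[0,0,-0.01],"roll":0,"jaw":0.9},{"xyz":[0,0,-0.022],"roll":0,"jaw":0.9},{"xyz":[0,0,-0.038],"roll":0,"jaw":0.9},{"xyz":[0,0,-0.056],"roll":0,"jaw":0.9},{"xyz":[0,0,-0.074],"roll":0,"jaw":0.9},{"xyz":[0,0,-0.088],"roll":0,"jaw":0.9},{"xyz":[0,0,-0.098],"roll":0,"jaw":0.9}]' 58
cat > chk.py <<'E'
from h import *
import sys
f=sys.argv[1]; snap('wrist',f); s=env.state(); p,d,K,T=load(f)
p,W=cloud(f); e=np.array(s['ee_pos']); yaw=np.radians(s['ee_rot'][2]); ex=np.array([np.cos(yaw),np.sin(yaw)]); ey=np.array([-np.sin(yaw),np.cos(yaw)])
D=W[...,:2]-e[:2]; X=D@ex; Y=D@ey; Z=W[...,2]-e[2]
print(np.round(e,1),np.round(s['ee_rot'],1),s['gripper_width'],s['force'])
m=(abs(X)<60)&(Y>20)&(Y<130)&(Z>26)&(Z<60)
A=np.c_[X[m],Y[m],np.ones(m.sum())]; c=np.linalg.lstsq(A,Z[m],rcond=None)[0]
for _ in range(3):
    r=abs(A@c-Z[m])<2.5; c=np.linalg.lstsq(A[r],Z[m][r],rcond=None)[0]
print('board tilt deg x,y',np.degrees(c[:2]))
rc=cv2.minAreaRect(np.c_[X[m],Y[m]][r].astype(np.float32)); print('board rel',rc,'z',np.median(Z[m][r]))
E
python3 chk.py w2
```

```text
time_s: 5.15
ee_pos: [459.2, -330.6, 102.2]
ee_rot: [180.0, -0.0, 6.0]
force: [1.7, -0.5, -1.8]
gripper_width: 23.6
[ 459.7 -331.   103.1] [ 1.799e+02 -1.000e-01  6.000e+00] 23.66260408218861 [ 0.6942191  -0.05284088 -0.14361157]
board tilt deg x,y [-0.00251396 -0.12357207]
board rel ((-0.87408447265625, 74.66207885742188), (72.1487808227539, 62.18103790283203), 89.33621215820312) z 37.0132778953034
```

```bash
python3 -m pendant '[{"xyz":[0.001,-0.004,0],"roll":0,"jaw":0.9},{"xyz":[0.003,-0.012,0],"roll":0,"jaw":0.9},{"xyz":[0.005,-0.023,0],"roll":0,"jaw":0.9},{"xyz":[0.009,-0.039,0],"roll":0,"jaw":0.9},{"xyz":[0.013,-0.058,0],"roll":0,"jaw":0.9},{"xyz":[0.018,-0.080,0],"roll":0,"jaw":0.9},{"xyz":[0.023,-0.101,0],"roll":0,"jaw":0.9},{"xyz":[0.027,-0.123,0],"roll":0,"jaw":0.9}]'
python3 -m pendant '[{"xyz":[0.005,-0.021,0],"roll":3,"jaw":0.9},{"xyz":[0.009,-0.041,0],"roll":6,"jaw":0.9},{"xyz":[0.014,-0.060,0],"roll":9,"jaw":0.9},{"xyz":[0.017,-0.078,0],"roll":12,"jaw":0.9},{"xyz":[0.021,-0.096,0],"roll":15,"jaw":0.9},{"xyz":[0.025,-0.111,0],"roll":18,"jaw":0.9},{"xyz":[0.027,-0.123,0],"roll":20,"jaw":0.9},{"xyz":[0.030,-0.132,0],"roll":21,"jaw":0.9}]'
python3 chk.py w3
python3 - <<'E'
from h import *
s=env.state(); a=np.radians(-15); d=s['ee_pos'][:2]-np.array([535.8,101.2]); print('cage-frame TCP',d@[np.cos(a),np.sin(a)],d@[-np.sin(a),np.cos(a)])
E
```

```text
time_s: 6.2
ee_pos: [473.0, -203.5, 101.0]
ee_rot: [-180.0, -0.0, 6.1]
force: [0.1, 0.1, -1.0]
gripper_width: 23.7
time_s: 7.2
ee_pos: [488.5, -69.5, 100.9]
ee_rot: [-180.0, 0.0, -14.9]
force: [-0.3, 1.2, -1.4]
gripper_width: 23.5
[489.  -68.8 101. ] [-179.9    0.   -15. ] 23.583506899419746 [ 1.07057736  1.14807181 -0.52333914]
board tilt deg x,y [-0.05471663 -0.07859224]
board rel ((-0.4415283203125, 73.11287689208984), (72.18183898925781, 62.15589141845703), 89.39910888671875) z 37.979467609065864
cage-frame TCP -1.2263543827239403 -176.3690108547623
```

View pics/w3.png

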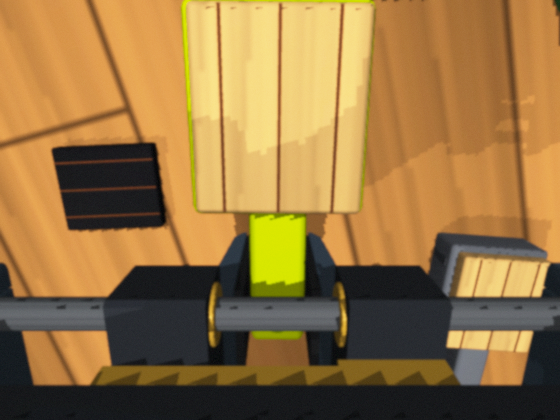

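```bash
python3 -m pendant '[{"xyz":[0.001,-0.004,-0.001],"roll":0,"jaw":0.9},{"xyz":[0.001,-0.011,-0.0015],"roll":0,"jaw":0.9},{"xyz":[0.001,-0.020,-0.0015],"roll":0,"jaw":0.9},{"xyz":[0.001,-0.030,-0.0015],"roll":0,"jaw":0.9},{"xyz":[0.001,-0.039,-0.0015],"roll":0,"jaw":0.9},{"xyz":[0.001,-0.046,-0.0015],"roll":0,"jaw":0.9},{"xyz":[0.001,-0.052,-0.0015],"roll":0,"jaw":0.9},{"xyz":[0.001,-0.056,-0.0015],"roll":0,"jaw":0.9}]'
python3 -m pendant '[{"xyz":[0,-0.006,0],"roll":0,"jaw":0.9},{"xyz":[0,-0.013,0],"roll":0,"jaw":0.9},{"xyz":[0,-0.020,0],"roll":0,"jaw":0.9},{"xyz":[0,-0.027,0],"roll":0,"jaw":0.9},{"xyz":[0,-0.033,0],"roll":0,"jaw":0.9},{"xyz":[0,-0.038,0],"roll":0,"jaw":0.9},{"xyz":[0,-0.042,0],"roll":0,"jaw":0.9},{"xyz":[0,-0.044,0],"roll":0,"jaw":0.9}]'
python3 - <<'E'
from h import *
s=env.state(); a=np.radians(-15); d=s['ee_pos'][:2]-np.array([535.8,101.2]); print('cage-frame TCP',d@[np.cos(a),np.sin(a)],d@[-np.sin(a),np.cos(a)],s['ee_pos'],s['force'])
snap('side','s2'); a=cv2.imread('pics/s2.png')[60:240,170:400]; cv2.imwrite('pics/s2c.png',cv2.resize(a,None,fx=3.2,fy=3.2,interpolation=2))
E
```

```text
time_s: 8.25
ee_pos: [504.5, -16.7, 102.4]
ee_rot: [-180.0, 0.0, -15.0]
force: [-0.2, -0.5, -1.3]
gripper_width: 23.8
time_s: 9.25
ee_pos: [515.8, 25.7, 102.4]
ee_rot: [-180.0, 0.0, -15.0]
force: [-0.0, 0.7, -2.1]
gripper_width: 23.9
cage-frame TCP 0.27289405599074 -78.13737341504523 [515.84015504  25.65446284 102.42894494] [-1.23236408e-03  7.29470075e-01 -2.06325994e+00]
```

View pics/s2c.png

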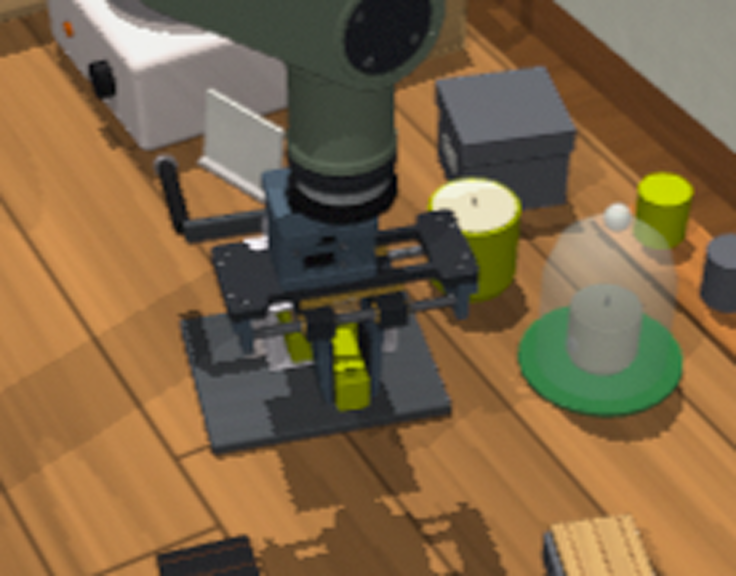

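```bash
python3 -m pendant '[{"xyz":[0,-0.002,0],"roll":0,"jaw":0.9},{"xyz":[0,-0.004,0],"roll":0,"jaw":0.9},{"xyz":[0,-0.006,0],"roll":0,"jaw":0.9},{"xyz":[0,-0.0075,0],"roll":0,"jaw":0.9},{"xyz":[0,-0.0075,0],"roll":0,"jaw":0.9},{"xyz":[0,-0.0075,0.001],"roll":0,"jaw":0.9},{"xyz":[0,-0.0075,0.002],"roll":0,"jaw":0.9},{"xyz":[0,-0.0075,0.003],"roll":0,"jaw":0.9}]'
python3 -m pendant '[{"xyz":[0,0,0.001],"roll":0,"jaw":0.9},{"xyz":[0,0,0.0015],"roll":0,"jaw":0.9},{"xyz":[0,0,0.002],"roll":0,"jaw":0.9},{"xyz":[0,0,0.0025],"roll":0,"jaw":0.9},{"xyz":[0,0,0.0025],"roll":0,"jaw":0.9},{"xyz":[0,0,0.0025],"roll":0,"jaw":0.9},{"xyz":[0,0,0.0025],"roll":0,"jaw":0.9},{"xyz":[0,0,0.0025],"roll":0,"jaw":0.9}]'
python3 - <<'E'
from h import *
s=env.state(); a=np.radians(-15); d=s['ee_pos'][:2]-np.array([535.8,101.2]); print('cage-frame TCP',d@[np.cos(a),np.sin(a)],d@[-np.sin(a),np.cos(a)],s['ee_pos'],s['force'])
E
```

```text
time_s: 10.3
ee_pos: [517.7, 32.6, 99.3]
ee_rot: [-180.0, 0.0, -15.0]
force: [-0.3, 0.4, -1.7]
gripper_width: 23.9
time_s: 11.3
ee_pos: [517.8, 32.7, 97.0]
ee_rot: [-180.0, -0.0, -15.0]
force: [0.3, 1.1, -2.2]
gripper_width: 23.9
cage-frame TCP 0.2989846542134025 -70.8256766605854 [517.757763    32.71026683  96.95644936] [ 0.29177706  1.08124452 -2.23093561]
```

```bash
python3 -m pendant '[{"xyz":[0,0,0.0005],"roll":0,"jaw":0.9},{"xyz":[0,0,0.001],"roll":0,"jaw":0.9},{"xyz":[0,0,0.001],"roll":0,"jaw":0.9},{"xyz":[0,0,0.0015],"roll":0,"jaw":0.9},{"xyz":[0,0,0.0015],"roll":0,"jaw":0.9},{"xyz":[0,0,0.0015],"roll":0,"jaw":0.9},{"xyz":[0,0,0.0015],"roll":0,"jaw":0.9},{"xyz":[0,0,0.0015],"roll":0,"jaw":0.9}]'
```

```text
time_s: 12.3
ee_pos: [517.8, 32.7, 96.1]
ee_rot: [-180.0, -0.0, -15.0]
force: [-2.0, -0.6, 5.9]
gripper_width: 23.6
```

```bash
python3 -m pendant '[{"xyz":[0,-0.0003,-0.0003],"roll":0,"jaw":0.9},{"xyz":[0,-0.0006,-0.0003],"roll":0,"jaw":0.9},{"xyz":[0,-0.0009,-0.0003],"roll":0,"jaw":0.9},{"xyz":[0,-0.0012,-0.0003],"roll":0,"jaw":0.9},{"xyz":[0,-0.0015,-0.0003],"roll":0,"jaw":0.9},{"xyz":[0,-0.0015,-0.0003],"roll":0,"jaw":0.9},{"xyz":[0,-0.0015,-0.0003],"roll":0,"jaw":0.9},{"xyz":[0,-0.0015,-0.0003],"roll":0,"jaw":0.9}]'
```

```text
time_s: 13.3
ee_pos: [518.6, 34.0, 96.1]
ee_rot: [-180.0, -0.1, -15.0]
force: [-0.9, -1.3, 5.1]
gripper_width: 23.7
```

```bash
python3 -m pendant '[{"xyz":[0,0,0],"roll":0,"jaw":0.7},{"xyz":[0,0,0],"roll":0,"jaw":0.6},{"xyz":[0,0,0],"roll":0,"jaw":0.5},{"xyz":[0,0,0],"roll":0,"jaw":0.45},{"xyz":[0,0,-0.01],"roll":0,"jaw":0.45},{"xyz":[0,0,-0.03],"roll":0,"jaw":0.45},{"xyz":[0,0,-0.06],"roll":0,"jaw":0.45},{"xyz":[0,0.0,-0.1],"roll":0,"jaw":0.45}]'
python3 -m pendant '[{"xyz":[0,0.03,-0.04],"roll":0,"jaw":0.3},{"xyz":[0,0.07,-0.08],"roll":0,"jaw":0.3},{"xyz":[0,0.10,-0.1],"roll":0,"jaw":0.3},{"xyz":[0,0.11,-0.1],"roll":0,"jaw":0.3},{"xyz":[0,0.11,-0.1],"roll":0,"jaw":0.3},{"xyz":[0,0.11,-0.1],"roll":0,"jaw":0.3},{"xyz":[0,0.11,-0.1],"roll":0,"jaw":0.3},{"xyz":[0,0.11,-0.1],"roll":0,"jaw":0.3}]'
python3 - <<'E'
from h import *
snap('wrist','w4'); p,W=cloud('w4'); hsv=cv2.cvtColor(p,cv2.COLOR_BGR2HSV)
a=np.radians(-15); ex=np.array([np.cos(a),np.sin(a)]); ey=np.array([-np.sin(a),np.cos(a)])
D=W[...,:2]-[535.8,101.2]; X=D@ex; Y=D@ey; Z=W[...,2]
l=(hsv[...,0]>25)&(hsv[...,0]<45)&(hsv[...,1]>150)&(abs(X)<50)&(Z>110)&(Z<135)
print('tongue Y',np.percentile(Y[l],[1,5,50,99]),'X',np.percentile(X[l],[2,98]),'Z',np.median(Z[l]))
r=(abs(X)<60)&(Y>-60)&(Y<55)&(Z>145)&(Z<158); print('roof Y',np.percentile(Y[r],[1,99]),'X',np.percentile(X[r],[1,99]),np.median(Z[r]))
E
```

```text
time_s: 14.3
ee_pos: [517.6, 34.1, 196.8]
ee_rot: [180.0, 0.1, -15.0]
force: [0.2, 0.5, 0.0]
gripper_width: 50.2
time_s: 15.3
ee_pos: [489.7, -71.6, 295.3]
ee_rot: [-180.0, 0.1, -14.9]
force: [-0.3, -0.0, -0.3]
gripper_width: 64.1
tongue Y [-94.49861643 -91.13609322 -57.04066251 -32.2824062 ] X [-27.31399298  27.67075716] Z 121.89220075468057
roof Y [-36.62674776 -24.61932045] X [-48.7590826  48.7965771] 150.09455734638408
```

View pics/w4.png

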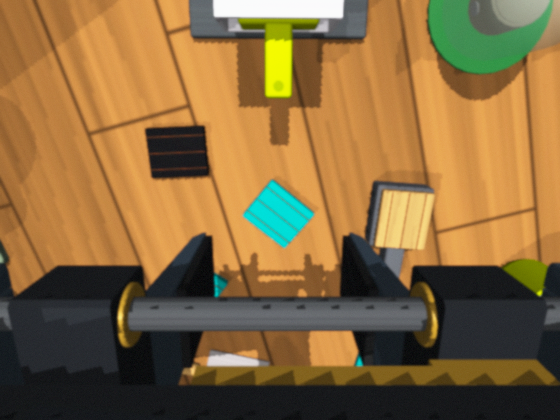

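```bash
python3 -m pendant '[{"xyz":[-0.01,-0.03,0],"roll":0,"jaw":0.3},{"xyz":[-0.025,-0.08,0],"roll":0,"jaw":0.3},{"xyz":[-0.04,-0.13,0],"roll":0,"jaw":0.3},{"xyz":[-0.06,-0.18,0],"roll":0,"jaw":0.3},{"xyz":[-0.08,-0.22,0],"roll":0,"jaw":0.3},{"xyz":[-0.09,-0.235,0],"roll":0,"jaw":0.3},{"xyz":[-0.09,-0.235,0],"roll":0,"jaw":0.3},{"xyz":[-0.09,-0.235,0],"roll":0,"jaw":0.3}]'
python3 - <<'E'
from h import *
snap('wrist','w5'); p,W=cloud('w5'); s=env.state()
a=np.radians(-15); ex=np.array([np.cos(a),np.sin(a)]); ey=np.array([-np.sin(a),np.cos(a)])
c=np.array([535.8,101.2]); d=s['ee_pos'][:2]-c; print('tcp',d@ex,d@ey,s['ee_pos'])
D=W[...,:2]-c; X=D@ex; Y=D@ey; Z=W[...,2]
h=(abs(X+90)<30)&(Y>100)&(Y<225)&(Z>100)&(Z<160)
print(h.sum(),np.percentile(Y[h],[1,99]))
for y in range(105,215,10):
    q=h&(abs(Y-y)<5)
    if q.sum(): print(y,q.sum(),np.round(np.percentile(X[q],[2,98]),1),np.round(np.percentile(Z[q],[50,95]),1))
E
```

```text
time_s: 16.35
ee_pos: [463.8, 177.0, 295.8]
ee_rot: [180.0, -0.0, -15.0]
force: [0.1, -0.5, -0.3]
gripper_width: 64.1
tcp -89.09368663658492 54.47434862820042 [463.84110601 176.87732311 295.79947925]
2434 [105.9218019  204.26730446]
105 162 [-88.3 -60.5] [129.  130.3]
115 318 [-95.5 -60.8] [127.6 130.1]
125 187 [-96.4 -81.9] [125.7 127.7]
135 204 [-96.3 -82. ] [125.9 127.6]
145 215 [-97.2 -82.1] [125.6 128. ]
155 219 [-97.1 -82.1] [125.9 127.7]
165 240 [-97.1 -81.2] [125.5 127.7]
175 234 [-97.  -81.3] [125.8 127.7]
185 243 [-96.9 -81.3] [125.7 127.6]
195 245 [-96.8 -81.4] [125.5 127.5]
205 167 [-98.4 -79.9] [126.2 129.5]
```

```bash
python3 -m pendant '[{"xyz":[0,-0.04,0],"roll":0,"jaw":0.45},{"xyz":[0,-0.09,0.02],"roll":0,"jaw":0.45},{"xyz":[0,-0.114,0.06],"roll":0,"jaw":0.45},{"xyz":[0,-0.114,0.11],"roll":0,"jaw":0.45},{"xyz":[0,-0.114,0.15],"roll":0,"jaw":0.45},{"xyz":[0,-0.114,0.18],"roll":0,"jaw":0.45},{"xyz":[0,-0.114,0.194],"roll":0,"jaw":0.45},{"xyz":[0,-0.114,0.194],"roll":0,"jaw":0.45}]'
python3 -m pendant '[{"xyz":[0,0,0],"roll":0,"jaw":0.6},{"xyz":[0,0,0],"roll":0,"jaw":0.7},{"xyz":[0,0,0],"roll":0,"jaw":0.8},{"xyz":[0,0,0],"roll":0,"jaw":0.9},{"xyz":[0,0,0],"roll":0,"jaw":0.95},{"xyz":[0,0,0],"roll":0,"jaw":0.95},{"xyz":[0,0,0],"roll":0,"jaw":0.95},{"xyz":[0,0,0],"roll":0,"jaw":0.95}]' 25
```

```text
time_s: 17.4
ee_pos: [493.2, 287.5, 101.4]
ee_rot: [180.0, 0.0, -15.0]
force: [0.8, -0.1, 0.4]
gripper_width: 49.8
time_s: 18.4
ee_pos: [494.2, 288.2, 102.3]
ee_rot: [-179.9, -0.1, -15.0]
force: [3.7, -2.9, 2.0]
gripper_width: 15.8
```

```bash
python3 -m pendant '[{"xyz":[0.0003,0,-0.007],"roll":0,"jaw":0.95},{"xyz":[0.0011,0,-0.014],"roll":0,"jaw":0.95},{"xyz":[0.0025,0,-0.0209],"roll":0,"jaw":0.95},{"xyz":[0.0044,0,-0.0277],"roll":0,"jaw":0.95},{"xyz":[0.0068,0,-0.0342],"roll":0,"jaw":0.95},{"xyz":[0.0098,0,-0.0406],"roll":0,"jaw":0.95},{"xyz":[0.0132,0,-0.0468],"roll":0,"jaw":0.95},{"xyz":[0.0171,0,-0.0526],"roll":0,"jaw":0.95}]'
```

```text
time_s: 19.4
ee_pos: [507.4, 284.5, 154.4]
ee_rot: [180.0, 0.3, -15.0]
force: [-3.8, 4.9, -5.4]
gripper_width: 15.7
```

```bash
python3 -m pendant '[{"xyz":[0.0043,0,-0.0055],"roll":0,"jaw":0.95},{"xyz":[0.0091,0,-0.0107],"roll":0,"jaw":0.95},{"xyz":[0.0143,0,-0.0155],"roll":0,"jaw":0.95},{"xyz":[0.0198,0,-0.0198],"roll":0,"jaw":0.95},{"xyz":[0.0256,0,-0.0237],"roll":0,"jaw":0.95},{"xyz":[0.0318,0,-0.0271],"roll":0,"jaw":0.95},{"xyz":[0.0381,0,-0.0301],"roll":0,"jaw":0.95},{"xyz":[0.0447,0,-0.0325],"roll":0,"jaw":0.95}]'
python3 -m pendant '[{"xyz":[0.0068,0,-0.0019],"roll":0,"jaw":0.95},{"xyz":[0.0137,0,-0.0033],"roll":0,"jaw":0.95},{"xyz":[0.0207,0,-0.0041],"roll":0,"jaw":0.95},{"xyz":[0.0277,0,-0.0044],"roll":0,"jaw":0.95},{"xyz":[0.0347,0,-0.0041],"roll":0,"jaw":0.95},{"xyz":[0.0417,0,-0.0033],"roll":0,"jaw":0.95},{"xyz":[0.0486,0,-0.0019],"roll":0,"jaw":0.95},{"xyz":[0.0554,0,0],"roll":0,"jaw":0.95}]'
```

```text
time_s: 20.4
ee_pos: [547.4, 273.7, 191.4]
ee_rot: [-179.9, 0.5, -15.0]
force: [-14.0, 3.4, 16.6]
gripper_width: 15.4
time_s: 21.4
ee_pos: [604.5, 258.1, 190.0]
ee_rot: [-180.0, 0.1, -15.0]
force: [-5.0, 1.3, 5.9]
gripper_width: 15.2
```

```bash
python3 -m pendant '[{"xyz":[0.0066,0,0.0024],"roll":0,"jaw":0.95},{"xyz":[0.0129,0,0.0054],"roll":0,"jaw":0.95},{"xyz":[0.0191,0,0.0088],"roll":0,"jaw":0.95},{"xyz":[0.0249,0,0.0127],"roll":0,"jaw":0.95},{"xyz":[0.0304,0,0.017],"roll":0,"jaw":0.95},{"xyz":[0.0356,0,0.0218],"roll":0,"jaw":0.95},{"xyz":[0.0404,0,0.027],"roll":0,"jaw":0.95},{"xyz":[0.0447,0,0.0325],"roll":0,"jaw":0.95}]'
python3 -m pendant '[{"xyz":[0.0039,0,0.0058],"roll":0,"jaw":0.95},{"xyz":[0.0073,0,0.012],"roll":0,"jaw":0.95},{"xyz":[0.0103,0,0.0184],"roll":0,"jaw":0.95},{"xyz":[0.0127,0,0.0249],"roll":0,"jaw":0.95},{"xyz":[0.0146,0,0.0317],"roll":0,"jaw":0.95},{"xyz":[0.016,0,0.0386],"roll":0,"jaw":0.95},{"xyz":[0.0168,0,0.0456],"roll":0,"jaw":0.95},{"xyz":[0.0168,0,0.0515],"roll":0,"jaw":0.95}]'
```

```text
time_s: 22.4
ee_pos: [647.6, 246.2, 156.7]
ee_rot: [180.0, 0.2, -15.0]
force: [-4.8, 0.7, 5.2]
gripper_width: 15.6
time_s: 23.4
ee_pos: [667.2, 240.9, 105.9]
ee_rot: [-180.0, -0.3, -15.0]
force: [0.7, -2.7, 6.7]
gripper_width: 15.3
```

```bash
python3 -m pendant '[{"xyz":[0,0,0.001],"roll":0,"jaw":0.95},{"xyz":[0,0,0.002],"roll":0,"jaw":0.95},{"xyz":[0,0,0.003],"roll":0,"jaw":0.95},{"xyz":[0,0,0.004],"roll":0,"jaw":0.95},{"xyz":[0,0,0.0045],"roll":0,"jaw":0.95},{"xyz":[0,0,0.005],"roll":0,"jaw":0.95},{"xyz":[0,0,0.005],"roll":0,"jaw":0.95},{"xyz":[0,0,0.005],"roll":0,"jaw":0.95}]'
```

```text
time_s: 24.4
ee_pos: [667.7, 240.8, 101.2]
ee_rot: [-180.0, -0.3, -15.0]
force: [1.5, -2.7, 6.0]
gripper_width: 15.2
```

```bash
python3 -m pendant '[{"xyz":[0,0,0.001],"roll":0,"jaw":0.95},{"xyz":[0,0,0.0015],"roll":0,"jaw":0.95},{"xyz":[0,0,0.002],"roll":0,"jaw":0.95},{"xyz":[0,0,0.0025],"roll":0,"jaw":0.95},{"xyz":[0,0,0.003],"roll":0,"jaw":0.95},{"xyz":[0,0,0.003],"roll":0,"jaw":0.95},{"xyz":[0,0,0.003],"roll":0,"jaw":0.95},{"xyz":[0,0,0.003],"roll":0,"jaw":0.95}]'
```

```text
time_s: 25.4
ee_pos: [667.9, 240.8, 98.3]
ee_rot: [-180.0, -0.4, -15.0]
force: [1.3, -3.2, 6.0]
gripper_width: 15.5
```

```bash
python3 - <<'E'
from h import *
for f in('side','top'):
    snap(f,f+'5'); p,W=cloud(f+'5')
    a=np.radians(-15); ex=np.array([np.cos(a),np.sin(a)]); ey=np.array([-np.sin(a),np.cos(a)])
    D=W[...,:2]-[535.8,101.2]; X=D@ex; Y=D@ey; Z=W[...,2]
    r=(abs(X)<60)&(Y>-36)&(Y<48)&(Z>140)&(Z<165)
    A=np.c_[X[r],Y[r],np.ones(r.sum())]
    if r.sum()>20: print(f,r.sum(),'roof tilt',np.degrees(np.linalg.lstsq(A,Z[r],rcond=None)[0][:2]),np.median(Z[r]))
    if f=='side': cv2.imwrite('pics/s5c.png',cv2.resize(p[60:240,170:400],None,fx=3.2,fy=3.2,interpolation=2))
E
```

```text
side 935 roof tilt [3.01581829 0.41755627] 151.40723350529868
top 1472 roof tilt [2.96285241 0.09925891] 151.43168710789467
```

View pics/s5c.png

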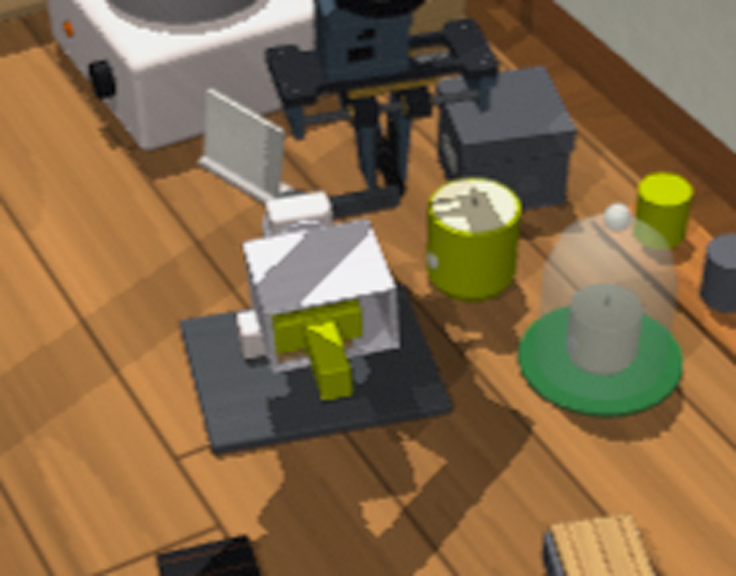

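Inverted mould (tongue at 325,350 in the crop) is in the cage on its board. The roof is still about 3° short of level, roughly 4.7 mm at the crank, so I'll push further.

```bash
python3 -m pendant '[{"xyz":[0,0,0.001],"roll":0,"jaw":0.95},{"xyz":[0,0,0.002],"roll":0,"jaw":0.95},{"xyz":[0,0,0.003],"roll":0,"jaw":0.95},{"xyz":[0,0,0.004],"roll":0,"jaw":0.95},{"xyz":[0,0,0.005],"roll":0,"jaw":0.95},{"xyz":[0,0,0.006],"roll":0,"jaw":0.95},{"xyz":[0,0,0.006],"roll":0,"jaw":0.95},{"xyz":[0,0,0.006],"roll":0,"jaw":0.95}]'
cat > tilt.py <<'E'
from h import *
import sys
t=sys.argv[1]
for f in('side','top'):
    snap(f,f+t); p,W=cloud(f+t)
    a=np.radians(-15); ex=np.array([np.cos(a),np.sin(a)]); ey=np.array([-np.sin(a),np.cos(a)])
    D=W[...,:2]-[535.8,101.2]; X=D@ex; Y=D@ey; Z=W[...,2]
    r=(abs(X)<60)&(Y>-36)&(Y<48)&(Z>140)&(Z<165)
    A=np.c_[X[r],Y[r],np.ones(r.sum())]
    print(f,r.sum(),'roof tilt',np.degrees(np.linalg.lstsq(A,Z[r],rcond=None)[0][:2]),np.median(Z[r]))
    cv2.imwrite(f'pics/{f}{t}c.png',cv2.resize(p[60:240,170:400],None,fx=3.2,fy=3.2,interpolation=2))
E
python3 tilt.py 6
```

```text
time_s: 26.5
ee_pos: [668.0, 240.7, 93.4]
ee_rot: [-180.0, -0.4, -15.0]
force: [0.2, -3.5, 10.4]
gripper_width: 15.4
side 932 roof tilt [0.51284736 0.25645588] 151.45060010263512
top 1461 roof tilt [0.30589432 0.01777118] 151.60327525729883
```

```bash
python3 -m pendant '[{"xyz":[0,0,0.0005],"roll":0,"jaw":0.95},{"xyz":[0,0,0.001],"roll":0,"jaw":0.95},{"xyz":[0,0,0.0015],"roll":0,"jaw":0.95},{"xyz":[0,0,0.002],"roll":0,"jaw":0.95},{"xyz":[0,0,0.002],"roll":0,"jaw":0.95},{"xyz":[0,0,0.002],"roll":0,"jaw":0.95},{"xyz":[0,0,0.002],"roll":0,"jaw":0.95},{"xyz":[0,0,0.002],"roll":0,"jaw":0.95}]'
python3 tilt.py 7
```

```text
time_s: 27.6
ee_pos: [668.1, 240.7, 93.2]
ee_rot: [-179.9, -0.5, -15.0]
force: [-2.2, -3.7, 16.8]
gripper_width: 15.5
side 934 roof tilt [0.39185158 0.10793781] 151.27198621375106
top 1465 roof tilt [ 0.28375559 -0.15255348] 151.44701584891675
```

The stop is reached: the force rises with no further movement. Releasing and retreating.

```bash
python3 -m pendant '[{"xyz":[0,0,-0.001],"roll":0,"jaw":0.8},{"xyz":[0,0,-0.001],"roll":0,"jaw":0.7},{"xyz":[0,0,-0.001],"roll":0,"jaw":0.6},{"xyz":[0,0,-0.001],"roll":0,"jaw":0.5},{"xyz":[0,0,-0.001],"roll":0,"jaw":0.5},{"xyz":[0,0,-0.001],"roll":0,"jaw":0.5},{"xyz":[0,0,-0.03],"roll":0,"jaw":0.5},{"xyz":[0,0,-0.07],"roll":0,"jaw":0.5}]'
python3 -m pendant '[{"xyz":[0,0,-0.05],"roll":0,"jaw":0.5},{"xyz":[0,-0.0,-0.1],"roll":0,"jaw":0.5},{"xyz":[0,-0.0,-0.14],"roll":0,"jaw":0.5},{"xyz":[0,-0.0,-0.16],"roll":0,"jaw":0.5},{"xyz":[0,-0.0,-0.16],"roll":0,"jaw":0.5},{"xyz":[0,-0.0,-0.16],"roll":0,"jaw":0.5},{"xyz":[0,-0.0,-0.16],"roll":0,"jaw":0.5},{"xyz":[0,-0.0,-0.16],"roll":0,"jaw":0.5}]'
python3 tilt.py 8; python3 - <<'E'
from h import *
for f in ('top0','side0'):
    p,W=cloud(f); a=np.radians(-15); ex=np.array([np.cos(a),np.sin(a)]); ey=np.array([-np.sin(a),np.cos(a)])
    D=W[...,:2]-[535.8,101.2]; X=D@ex; Y=D@ey; Z=W[...,2]
    r=(abs(X)<60)&(Y>-36)&(Y<48)&(Z>140)&(Z<165); A=np.c_[X[r],Y[r],np.ones(r.sum())]
    print(f,np.degrees(np.linalg.lstsq(A,Z[r],rcond=None)[0][:2]))
p,W=cloud('side8'); hsv=cv2.cvtColor(p,cv2.COLOR_BGR2HSV); D=W[...,:2]-[535.8,101.2]; X=D@ex; Y=D@ey; Z=W[...,2]
l=(hsv[...,0]>25)&(hsv[...,0]<45)&(hsv[...,1]>150)&(abs(X)<50)&(Y<0)&(Y>-130)&(Z>80)
print('lime X,Y,Z',[np.round(np.percentile(q[l],[2,50,98]),1) for q in(X,Y,Z)])
E
```

```text
time_s: 28.7
ee_pos: [664.8, 241.8, 156.1]
ee_rot: [179.9, 0.2, -15.0]
force: [-0.3, -0.2, 0.3]
gripper_width: 45.6
time_s: 29.7
ee_pos: [665.4, 242.0, 315.7]
ee_rot: [179.9, 0.1, -15.0]
force: [-1.0, -0.2, -0.2]
gripper_width: 45.8
side 923 roof tilt [0.35689337 0.14688654] 151.3683388048181
top 1464 roof tilt [0.3367757  0.17525147] 151.54602278332192
top0 [0.23988714 0.12917162]
side0 [0.29544934 0.52936467]
lime X,Y,Z [array([-40.9, -13.1,  21.2]), array([-96.4, -39.7, -22.9]), array([108.2, 132.9, 137.9])]
```

View pics/side8c.png

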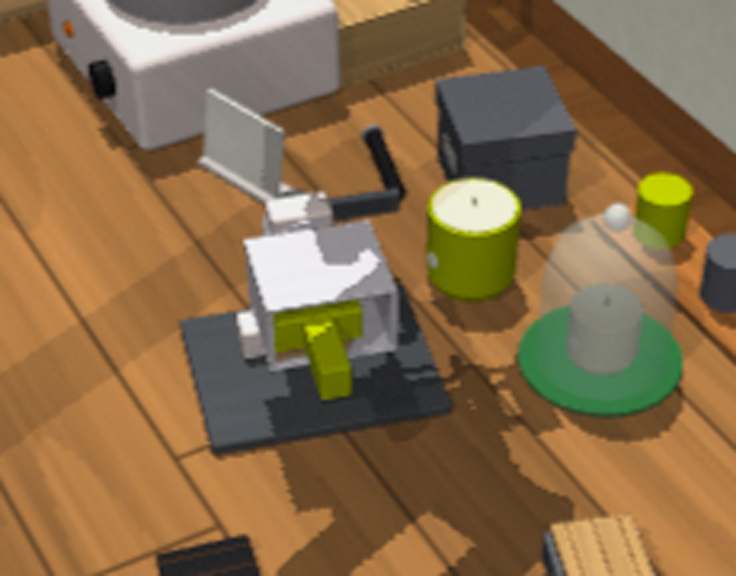

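The roof tilt matches its starting value, so the cage is level. The mould's top is at about 135 mm (floor 93 + pair 42), so it is lying on its board, and the tongue sticks out.

```bash
python3 -c "
from workcell import env
print(env.job_done(), env.state()['time_s'])"
```

```text
the job is handed in; nothing more can be done
the job is handed in; nothing more can be done
```

The lime-green mould is now upside down on its board in the cage, with its body inside and its tongue sticking out. I gripped it by the tongue, carried it level with the board on, slid it in right way up and let go. I then swung the crank half a turn to its stop, released it and backed off before handing in at about 30 s.

**Last checks:**
- **Crank at its stop:** further pressing raised the force from 10 N to 17 N with almost no movement. The cage roof's tilt came back to within 0.1° of its starting value.
- **Mould on its board:** the inverted mould's upper face is at about 135–138 mm, against 135 mm expected (cage floor 93 mm plus the 42 mm pair). The board showed under the block after the turn; I did not measure it separately.
- **Mould in the cage:** the tongue tip is about 96 mm from the cage's middle. That puts the block's rear face about 2 mm inside the mouth, which is close to my measuring error.
- **Forces and bystanders:** the highest force I read was about 22 N while turning the crank. I did not touch the grey mould or the look-alikes.

None of these checks failed. The crank did need about 12 mm more push than I first planned before it reached its stop.

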